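Draw the cast carrier from the casting jig and store it on the drying stand

TASK

Flip the toggle clamp on the casting jig open, up past centre so that it stays open, and draw the wooden carrier with the plaster cast straight out of its channel by the blue handle, keeping the carrier level all the time. Lay it flat on the black rubber mat and let go, then take it again by the dark block at its other end and put it, blue handle first, on the drying stand: in under the little roof until the handle end is at or nearly at the back board, lying flat on the stand's floor. Leave the clamp open, and do not disturb the pot, the jar and the clay cast.

Things in the scene. Friction and masses are not known exactly. Their poses are not given: they have to be found in the camera images.
- jig: Casting jig fixed to the bench: dark steel base, aluminium channel, clear cover. Origin on the bench; x along the channel and out of its open mouth, y the side of the clamp's hinge, z up. Base from x -65 to +45 mm, 120 wide, 30 high. Clear cover over x -65 to +20, top at z 70: only the handle end, outside the mouth, can be taken. Free space for 150 mm in front of the mouth.
- jig_mouth (a point): Middle of the channel floor's edge at the mouth: jig x 45, y 0, z 30 mm. The channel is level, 59 mm wide and 18 high inside; lips (z 48 to 54) overhang the carrier's plate by 6.5 mm on each side; a stop closes the channel at jig x -60.
- clamp (a joint): Toggle clamp, rad: 0 shut, 1.85 fully open. Hinge axis parallel to jig x at jig y 62, z 80 mm. Opening swings the red handle towards jig +y and down, and the steel arm up. It moves easily (under 0.1 N m); let go below about 0.7 rad it falls shut, from 1.2 rad on it falls open and stays. Open, the arm stands up to z 155 and the red handle lies out to jig y 145, z about 60.
- clamp_grip (a point): Point on the axis of the clamp's round red handle, 55 mm from the hinge. Handle 18 mm thick, from 22 to 82 mm from the hinge. Shut it stands upright: this point at jig x 0, y 62, z 135 mm, handle top at z 162. Moves with the clamp.
- clamp_pad (a point): Rubber tip of the clamp's rod; shut at jig x 35, y 0, z 47 mm, in front of the plaster cast, so the carrier cannot come out. The rod hangs from the holding arm, a steel bar at jig x 35, 12 mm wide, 10 thick, at z 80 from the hinge across the channel. Moves with the clamp.
- carrier_mid (a point): Middle of the loose carrier, 8 mm above its underside; 150 mm long (x -75 to +75), 180 to 370 g. Pale wood plate 120 x 56 x 16 mm, x -45 to +75; white plaster cast 40 x 36 on it, x -35 to +5, top 30 above the underside. Starts in the channel, x along jig x, middle 20 mm ahead of the jig's origin, underside at z 30; play 1.5 mm each side, 2 mm in height. Out of the channel when 120 mm ahead.
- carrier_handle (a point): Middle of the blue handle at the carrier's +x end: an upright fin 28 mm long (along the carrier's x), 10 mm thick (y), rising from 16 to 56 mm above the carrier's underside. At carrier x +58, y 0, 36 mm above the underside.
- carrier_block (a point): Middle of the dark block at the carrier's other (-x) end: 32 mm long (x), 24 mm wide (y), 32 mm high from the carrier's underside. At carrier x -59, y 0, 16 mm above the underside. Nothing is beside it: the plate ends at x -45.
- stand: Plywood drying stand fixed to the bench, on one side of the mat, the jig on the other. Origin on the bench under the middle of its open front edge; x from the front to the back board, y across. Floor 210 (x) x 100 mm, top at z 12. Roof over x 135 to 208, z 92 to 100, tins on it up to z 145; side walls under the roof 84 mm apart; back board's inner face at x 200. Open above and beside before x 135.
- stand_floor (a point): Point on the top of the stand's floor at stand x 120, y 0, z 12 mm: below the carrier's middle when its handle end is 5 mm off the back board.
- mat: Black rubber mat fixed on the bench between jig and stand, 220 (x) x 110 (y) x 3 mm; origin on the bench under its middle.
- pot_mid (a point): White plastic pot, 68 mm wide and 70 mm high, standing; its middle. Leave alone.
- jar_mid (a point): White jar with yellow lid, 60 mm wide and 85 mm high, standing; its middle. Leave alone.
- cast_mid (a point): Reddish-brown clay cast, 72 mm wide and 94 mm high, standing; its middle, 45 mm up. Leave alone.
Mind the look-alikes: they are no part of the job. There is more than one size of the jig; the job needs the smaller.

How it is judged:
On the way, in this order (a step that is already met when the one before it is completed fails the run):
1. the clamp is flipped open past centre (value of joint clamp above 1.4 rad), for 0.2 s.
2. the carrier is drawn fully out of the channel (x of carrier_mid in the frame of jig above 0.12 m), for 0.1 s.
3. the carrier lies flat on the mat, let go (x of carrier_mid in the frame of mat between -0.08 and 0.08 m and y of carrier_mid in the frame of mat between -0.04 and 0.04 m and height (world z) of carrier_mid below 0.016 m and angle between carrier_mid's own z axis and vertical below 0.05 rad and contact force between carrier and the fingers below 0.1 N and linear speed of carrier below 0.03 m/s), for 0.3 s.
At the end, for the whole second after the job is handed in: The carrier lies flat on the drying stand's floor, blue handle under the roof and its end within 25 mm of the back board, within 25 mm of the stand's middle line and 0.25 rad of its direction, at rest; the clamp is open (over 1.4 rad) (x of carrier_mid in the frame of stand between 0.1 and 0.132 m and x of carrier_handle in the frame of stand above 0.15 m and y of carrier_mid in the frame of stand between -0.025 and 0.025 m and height (world z) of carrier_mid between 0.016 and 0.025 m and angle between carrier_mid's own z axis and vertical below 0.05 rad and angle between the x axis of carrier_mid and the x axis of stand, either way round below 0.25 rad and linear speed of carrier below 0.02 m/s and value of joint clamp above 1.4 rad); the robot touches nothing.
It fails at once if the carrier is tipped more than 0.25 rad from level (angle between carrier_mid's own z axis and vertical above 0.25 rad).
It fails at once if the pot is moved more than 25 mm (distance of pot_mid from where it was at the start of the episode above 0.025 m).
It fails at once if the jar is moved more than 25 mm (distance of jar_mid from where it was at the start of the episode above 0.025 m).
It fails at once if the clay cast is moved more than 25 mm (distance of cast_mid from where it was at the start of the episode above 0.025 m).
It also fails if it takes over 72 s, if anything falls off the work surface, if the arm or the gripper's body presses on something with over 40 N, if the wrist force passes 120 N, or if a joint passes its speed limit or range.

ROBOT

A 7-joint arm with a two-finger parallel gripper is mounted at the origin on the work surface. World frame = base frame: x ahead of the robot, y to its left, z up, the work surface at z = 0. Lengths are in m, angles in rad, forces in N, time in s.
With the tool pointing down it reaches from about 0.4 to 0.85 m from the base axis. Payload 4.5 kg.
Tool frame: the origin (TCP) lies at the very end of the fingers, on their centre line; the grasp point (between the pads) lies 19 mm behind it (r.pinch_z is the distance from the TCP to the grasp point, in m); z points along the fingers, y is the line along which they close (so a half turn about z gives the same grasp; the last joint's range is limited). The gripper opens to 88 mm and grips with 3 to 60 N. Pads are 18 mm wide; open, the fingers measure 123 mm over their backs; the gripper's body (75 mm by 187 mm) begins 45 mm behind the grasp point.
Start: joints at [1.29, 0.689, -0.195, 1.565, 0.157, 0.902, -0.215], TCP at [0.194, -0.594, 0.239] pointing down, gripper open.
Joint ranges: [-3.01, 3.01], [-0.46, 2.08], [-1.47, 1.51], [0.13, 2.56], [-1, 4.14], [0.04, 2.09], [-2.66, 2.66]. Speed limits (rad/s): [2.57, 2.57, 3.14, 3.14, 3.14, 3.14, 3.14].

INTERFACE

Orientations are given as a unit quaternion [x, y, z, w].
In Python, from plant import r, cams gives the robot as it stands.
- The arm moves only by the shell command python3 -m pendant 'ROWS' [FORCE]. ROWS is JSON, a list of rows, each a list of 3 entries, a list of its own where there are three numbers: the closure, from -1 (fully open) to 1 (shut), then the shift along the tool's x, y, z in mm, then the turn, a rotation vector about the tool's x, y, z in degrees. A call has 1 to 8 rows; each row shifts and turns the commanded pose from where the row before left it, along the tool's axes as they then stand; what a row does not reach is not made up. A row lasts 1/8 s, in which the tool goes at most 62.5 mm and 10.7 degrees, less where a joint would pass 70% of its speed; a pose out of reach is approached as far as the arm can. A call with a gripper value outside its range is refused whole. The fingers move at their own pace and stop on an object; FORCE is the grip in N (left out, the last holds). Time passes only in rows, so rows that do not move let the fingers close. It gives the time, the measured TCP pose, the force, the opening and the grip force at its end, in the units of the state.
- r.get_state(): the state, without advancing time (a new reading comes with each control period).
- cams.snapshot(name): name is "side" or "top"; returns a dict with "img" (400x640x3 uint8, red, green, blue), "camera_matrix" (3x3 intrinsics, pixels), "camera_from_world" (4x4, takes a point from world to camera coordinates). Camera axes: x right, y up, looking along -z (the intrinsics and any distortion apply to the point x, -y, -z); pixel columns grow to the right and rows downward; lengths in m; the calibration is good to about 2 mm. A picture is of the moment at which its call begins. There is no depth.
- r.finish_job(): hands the job in; it is judged then, once.
The state is a dict: "clock": time; "q": joint angles; "qd": joint speeds; "joint_torque": joint torques, N m; "tool_pos": TCP position; "eef_rot": TCP orientation; "contact_force": force on the tool from outside, world axes, zero at the start; "moment": the same for the moment, N m; "opening": opening from 0.0 (shut) to 1.0 (fully open); "finger_force": force on a finger pad.
Only numpy, scipy, OpenCV 4.12 (cv2) and the standard library are available. Lean on these libraries where they do the work, as an engineer would, in place of code of your own. Each camera call takes 0.05 s, during which the arm holds its last target. There are 200 camera calls.

## Working session

There is one attempt and no reset: what is moved stays moved. The work goes in short steps, Python scripts to look and compute and a shell command to move; the robot and the scene stay as the last step left them, time stands still between calls to the robot, and variables do not carry over. Pictures are saved under pics/ and viewed, at most 14 in all, crops included, and the job is handed in when it is done.

```bash
mkdir -p pics; ls
python3 - <<'E'
from plant import r,cams
import cv2
for n in("side","top"):
    s=cams.snapshot(n);cv2.imwrite(f"pics/{n}0.png",s["img"][:,:,::-1])
    print(n,s["camera_matrix"],s["camera_from_world"],[k for k in s])
print(r.get_state(),r.pinch_z)
E
```

```text
pics
side [[469.83429091   0.         308.96612596]
 [  0.         469.83429091 191.20199048]
 [  0.           0.           1.        ]] [[-0.96838582 -0.24820107 -0.02500277  0.48424821]
 [ 0.10343138 -0.49070309  0.86516613 -0.12378528]
 [-0.22700409  0.83522854  0.50086169 -1.03589044]
 [ 0.          0.          0.          1.        ]] ['img', 'camera_matrix', 'camera_from_world']
top [[435.12958829   0.         321.37554518]
 [  0.         435.12958829 202.14861825]
 [  0.           0.           1.        ]] [[ 0.01443291 -0.99987182 -0.00693019  0.01429303]
 [ 0.98545697  0.01305055  0.16942329 -0.52970388]
 [-0.16931113 -0.00927468  0.98551901 -1.2713778 ]
 [ 0.          0.          0.          1.        ]] ['img', 'camera_matrix', 'camera_from_world']
{'clock': 0.1, 'q': array([ 1.28979513,  0.68989038, -0.19453119,  1.56623592,  0.15729128,
        0.90247441, -0.21510083]), 'qd': array([-0.00181118,  0.00060737,  0.00139693, -0.00144114,  0.00113407,
        0.00018242,  0.00081369]), 'joint_torque': array([-1.85068253e-03, -5.28499818e+01, -1.27088808e+00, -1.53835416e+01,
       -5.25181345e-02,  2.01082032e-03,  1.89530192e-05]), 'tool_pos': array([ 0.19331196, -0.59376505,  0.23799767]), 'eef_rot': array([ 9.87631631e-01,  1.56790008e-01, -1.76814006e-04, -7.89382617e-04]), 'contact_force': array([ 0.01896044,  0.62248909, -0.82669701]), 'moment': array([-0.05360562,  0.00490014,  0.00431959]), 'finger_force': 0.0, 'opening': 0.9978153290065106} 0.0187
```

View pics/top0.png

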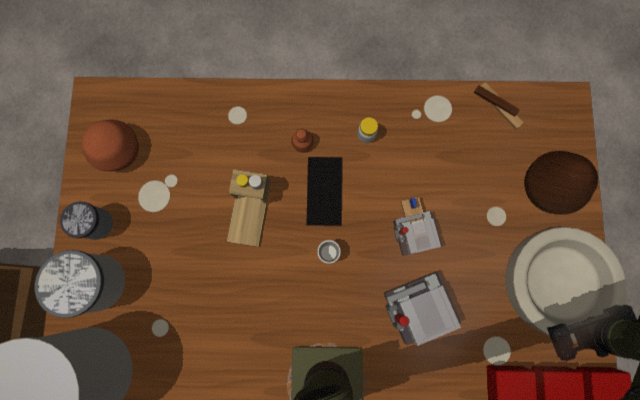

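View pics/side0.png

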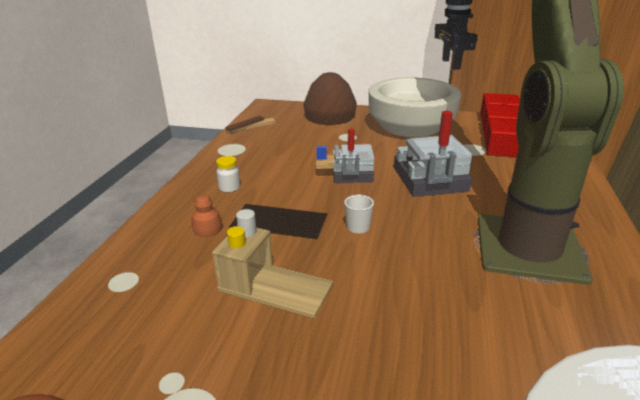

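The top view shows the small jig at about (417,230) with the carrier's blue handle at (413,203), pointing up the image (+x). The mat is at (324,190), and the stand at (247,210) has its front edge at the bottom. The side view shows the red clamp handle at (351,140) and the blue fin at (322,153). The larger jig at (422,310) is the decoy. Next I'll zoom in on the jig and the stand.

```bash
cat > h.py <<'E'
import numpy as np,cv2
from plant import r,cams
def rays(s,px):
    K=s["camera_matrix"];T=s["camera_from_world"];R=T[:3,:3]
    px=np.atleast_2d(px).astype(float)
    d=np.c_[(px[:,0]-K[0,2])/K[0,0],-(px[:,1]-K[1,2])/K[1,1],-np.ones(len(px))]@R
    return -R.T@T[:3,3],d
def plane(s,px,z):
    o,d=rays(s,px);return o+d*((z-o[2])/d[:,2])[:,None]
def tri(s1,p1,s2,p2):
    o1,d1=rays(s1,p1);o2,d2=rays(s2,p2);d1,d2=d1[0],d2[0]
    t=np.linalg.lstsq(np.c_[d1,-d2],o2-o1,rcond=None)[0]
    a,b=o1+t[0]*d1,o2+t[1]*d2;return (a+b)/2,np.linalg.norm(a-b)
def proj(s,P):
    T=s["camera_from_world"];K=s["camera_matrix"];c=np.atleast_2d(P)@T[:3,:3].T+T[:3,3]
    return np.c_[K[0,0]*c[:,0]/-c[:,2]+K[0,2],K[1,1]*-c[:,1]/-c[:,2]+K[1,2]]
def blob(s,f,roi):
    x0,y0,x1,y1=roi;i=s["img"].astype(int)[y0:y1,x0:x1]
    m=f(i[...,0],i[...,1],i[...,2]).astype(np.uint8)
    n,l,st,c=cv2.connectedComponentsWithStats(m);k=1+st[1:,4].argmax()
    pts=np.argwhere(l==k)[:,::-1]+[x0,y0];return c[k]+[x0,y0],pts
E
python3 - <<'E'
from h import *
t=cams.snapshot("top");s=cams.snapshot("side")
np.savez("s0.npz",t=t["img"],s=s["img"])
c=lambda i,x,y,w,h,k:cv2.resize(i[y:y+h,x:x+w,::-1],None,fx=k,fy=k,interpolation=cv2.INTER_CUBIC)
im=np.zeros((600,800,3),np.uint8)
im[:400,:400]=c(t["img"],385,190,66,66,400/66)[:400,:400]
im[:400,400:]=c(t["img"],215,160,100,100,4)
im[400:,:400]=c(s["img"],300,120,100,50,4)
im[400:,400:]=c(s["img"],210,200,130,65,400/130)[:200,:400]
cv2.imwrite("pics/zoom.png",im)
blue=lambda R,G,B:(B>R+50)&(B>G+40)
red=lambda R,G,B:(R>110)&(G<60)&(B<60)
bt,_=blob(t,blue,(395,190,440,230));bs,p=blob(s,blue,(300,140,345,170))
print("blue",bt,bs,tri(t,bt,s,bs))
rt,pt=blob(t,red,(390,220,415,245));rs,ps=blob(s,red,(335,120,365,160))
print("red",rt,rs,tri(t,rt,s,rs),pt.min(0),pt.max(0),ps.min(0),ps.max(0))
# mat
m=(t["img"][150:235,295:350].max(2)<25).astype(np.uint8)
cs=max(cv2.findContours(m,0,2)[0],key=cv2.contourArea);rc=cv2.minAreaRect(cs)
b=cv2.boxPoints(rc)+[295,150];P=plane(t,b,.003);print("mat",rc,P.round(3),P.mean(0))
E
```

```text
blue [413.64285714 201.71428571] [321.02564103 152.11111111] (array([ 0.52951246, -0.25336862,  0.06472551]), np.float64(0.003088604982624735))
red [404.66666667 229.85714286] [350.75700935 138.88785047] (array([ 0.43803896, -0.21302694,  0.13063923]), np.float64(0.0026602778489421574)) [403 228] [407 232] [348 129] [353 150]
mat ((28.5, 41.0), (66.0, 33.0), 90.0) [[ 0.679  0.07   0.003]
 [ 0.68  -0.035  0.003]
 [ 0.469 -0.037  0.003]
 [ 0.467  0.066  0.003]] [0.57367851 0.01590019 0.003     ]
```

View pics/zoom.png

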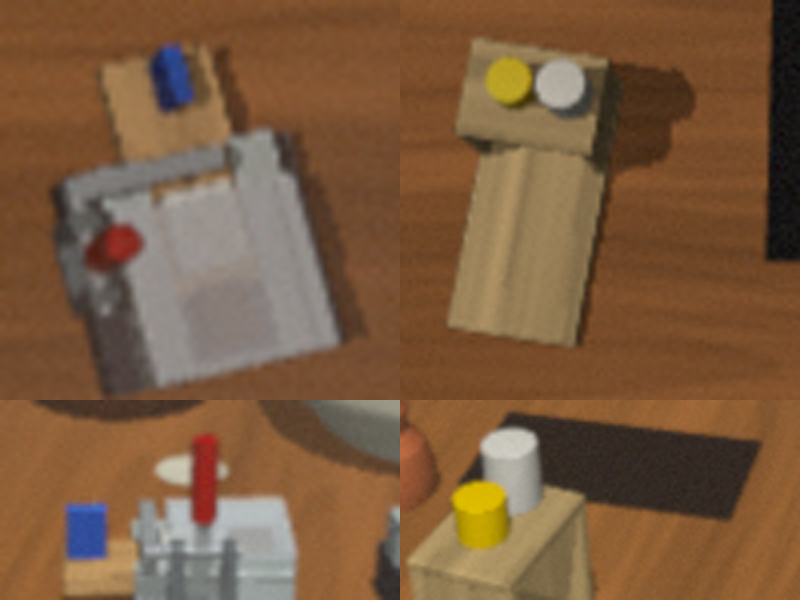

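The zoom shows the plate, fin and cover agreeing on a jig yaw of about +15°. The fin-to-clamp-handle distance comes out at 99.9 mm against 99.6 mm nominal, so the jig pose holds together. Stand front corners are at top-image (227,241) and (259,246), and roof corners at (234,169.5), (267,174.5), (229,194) and (263,199).

```bash
cat >> h.py <<'E'
from scipy.spatial.transform import Rotation as Ro
def to(p,yaw=None,tilt=None):
    """shift (mm, tool axes) and turn (deg) from measured pose to world point p, tool down with tool x at yaw"""
    st=r.get_state();R=Ro.from_quat(st["eef_rot"]);x=R.as_matrix()[:,0]
    print("yaw now",np.degrees(np.arctan2(x[1],x[0])).round(1),"R z",R.as_matrix()[:,2].round(3),"pos",st["tool_pos"].round(4))
    print("shift",(R.inv().apply(np.array(p)-st["tool_pos"])*1000).round(1))
    if yaw is not None:
        G=Ro.from_euler("z",yaw,degrees=True)*Ro.from_rotvec([np.pi,0,0])
        if tilt: G=G*Ro.from_euler("y",tilt,degrees=True)
        print("turn",np.degrees((R.inv()*G).as_rotvec()).round(1))
JY=14.8;J0=np.array([.454,-.273])
def jig(x,y,z):
    a=np.radians(JY);c,s=np.cos(a),np.sin(a);return np.array([J0[0]+c*x-s*y,J0[1]+s*x+c*y,z])
E
python3 - <<'E'
from h import *
t=cams.snapshot("top");s=cams.snapshot("side")
f=plane(t,[[227,241.25],[259,246.25]],.012);k=plane(t,[[229,193.75],[263,198.75],[233.75,169.5],[267,174.5]],.1)
print(f.round(3),np.linalg.norm(f[1]-f[0]));print(k.round(3))
m=(k.mean(0)-f.mean(0))[:2];print("axis",np.degrees(np.arctan2(m[1],m[0])),"len (171.5)",np.linalg.norm(m),
 "front yaw",np.degrees(np.arctan2(*(f[1]-f[0])[:2]))*-1+180, np.degrees(np.arctan2(*(k[1]-k[0])[:2])))
print("mouth plate px check",proj(t,[jig(.095,.028,.046),jig(.095,-.028,.046),jig(.020,-.0425,.07)]))
to(jig(0,.026,.200),JY)
E
```

```text
[[0.41  0.309 0.012]
 [0.396 0.21  0.012]] 0.09959814160978188
[[0.541 0.29  0.1  ]
 [0.528 0.191 0.1  ]
 [0.614 0.28  0.1  ]
 [0.6   0.182 0.1  ]]
axis -8.110115636285581 len (171.5) 0.16955881170340217 front yaw 351.9847864547962 -172.2954473227392
mouth plate px check [[401.89809385 200.14425783]
 [419.73333207 195.72347088]
 [433.33658463 217.33491983]]
yaw now 18.0 R z [-0.  0. -1.] pos [ 0.1935 -0.5941  0.2385]
shift [ 348.6 -250.6   38.6]
turn [-0.   0.   3.2]
```

```bash
python3 -m pendant '[[1,[43,-31,0],[0,0,0]],[1,[44,-31,0],[0,0,0]],[1,[44,-31,0],[0,0,0]],[1,[44,-31,0],[0,0,0]],[1,[44,-31,0],[0,0,0]],[1,[43,-32,0],[0,0,0]],[1,[43,-32,0],[0,0,0]],[1,[43,-32,0],[0,0,3.2]]]'; python3 -c "
from h import *
to(jig(0,.026,.200),JY);to(jig(0,.026,.125),JY)"
```

```text
clock: 1.3
tool_pos: [0.4477, -0.2465, 0.2389]
eef_rot: [0.992, 0.128, 0.0, 0.0]
contact_force: [-0.1, -0.1, 1.3]
opening: 0.116
finger_force: 0.0
yaw now 14.8 R z [ 0.001 -0.    -1.   ] pos [ 0.4477 -0.2465  0.2389]
shift [-0.7  1.2 38.9]
turn [ 0. -0. -0.]
yaw now 14.8 R z [ 0.001 -0.    -1.   ] pos [ 0.4477 -0.2465  0.2389]
shift [ -0.7   1.2 113.9]
turn [ 0. -0. -0.]
```

```bash
python3 -m pendant '[[1,[0,2,30],[0,0,0]],[1,[0,0,30],[0,0,0]],[1,[0,0,30],[0,0,0]],[1,[0,0,24],[0,0,0]],[1,[0,-12,0],[0,0,0]],[1,[0,-12,0],[0,0,0]],[1,[0,-12,0],[0,0,0]],[1,[0,-12,0],[0,0,0]]]'
python3 - <<'E'
from h import *
t=cams.snapshot("top");s=cams.snapshot("side")
c=lambda i,x,y,w,h,k:cv2.resize(i[y:y+h,x:x+w,::-1],(400,400),interpolation=cv2.INTER_CUBIC)
cv2.imwrite("pics/push1.png",np.hstack([c(t["img"],375,180,80,80,5),c(s["img"],300,95,90,90,5)]))
E
```

```text
clock: 2.3
tool_pos: [0.4354, -0.2027, 0.1255]
eef_rot: [0.992, 0.129, 0.001, 0.0]
contact_force: [-0.1, -0.6, -0.3]
opening: 0.004
finger_force: 0.4
```

View pics/push1.png

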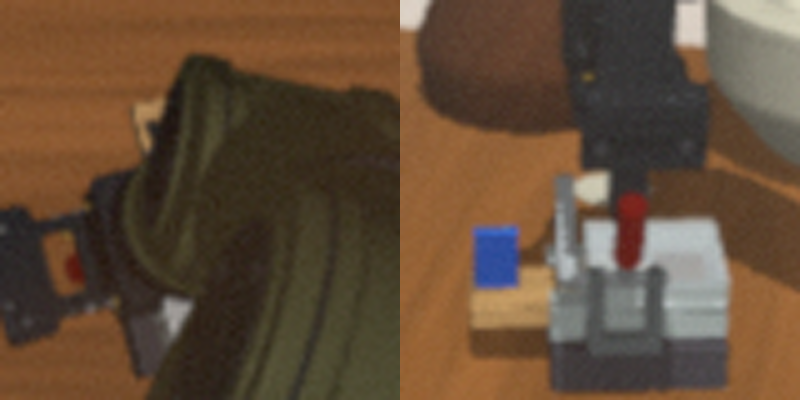

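The crop shows the red handle leaning towards +y at about (630,230) with the steel arm lifted at about (565,220), so the push is working.

```bash
python3 -m pendant '[[1,[0,-10,0],[0,0,0]],[1,[0,-10,0],[0,0,0]],[1,[0,-9,8],[0,0,0]],[1,[0,-9,8],[0,0,0]],[1,[0,-8,8],[0,0,0]],[1,[0,0,0],[0,0,0]],[1,[0,20,-40],[0,0,0]],[1,[0,0,-60],[0,0,0]]]'
python3 - <<'E'
from h import *
s=cams.snapshot("side")
c=lambda i,x,y,w,h,k:cv2.resize(i[y:y+h,x:x+w,::-1],(400,400),interpolation=cv2.INTER_CUBIC)
cv2.imwrite("pics/push2.png",c(s["img"],300,95,90,90,5))
to(jig(.084,0,.190),JY,10)
R=Ro.from_euler("z",JY,degrees=True)*Ro.from_rotvec([np.pi,0,0])*Ro.from_euler("y",10,degrees=True)
print("tool z at tilt+10",R.as_matrix()[:,2])
E
```

```text
clock: 3.4
tool_pos: [0.4277, -0.1797, 0.2009]
eef_rot: [0.992, 0.128, -0.001, -0.0]
contact_force: [1.1, -0.4, -0.2]
opening: 0.008
finger_force: 0.0
yaw now 14.7 R z [ 0.009 -0.004 -1.   ] pos [ 0.4311 -0.1804  0.2079]
shift [82.5 95.1 19.2]
turn [ 0.4  9.5 -0.1]
tool z at tilt+10 [ 0.16788712  0.04435769 -0.98480775]
```

View pics/push2.png

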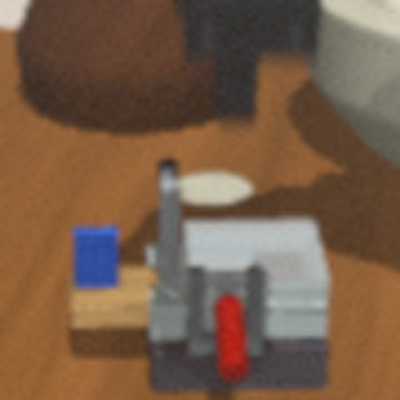

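The clamp is open: the red handle lies down at (232,335) in the crop and the arm stands up at (170,220). Next is the fin, with the tool leaned away from the raised arm.

```bash
python3 -m pendant '[[-1,[21,24,0],[0,0,0]],[-1,[21,24,0],[0,0,0]],[-1,[20,24,0],[0,0,0]],[-1,[20,23,0],[0,0,0]],[-1,[0,0,0],[0,-5,0]],[-1,[0,0,0],[0,-5,0]],[-1,[0,0,0],[0,0,0]]]'; python3 -c "
from h import *
to(jig(.079,0,.190),JY,-10);to(jig(.079,0,.051),JY,-10)
t=cams.snapshot('top');s=cams.snapshot('side')
blue=lambda R,G,B:(B>R+50)&(B>G+40)
bs,p=blob(s,blue,(300,140,345,170));print(bs,p.min(0),p.max(0));print(plane(s,bs,.066),jig(.078,0,0))
"
```

```text
clock: 4.32
tool_pos: [0.5332, -0.248, 0.2]
eef_rot: [0.988, 0.13, -0.086, 0.011]
contact_force: [0.0, 0.1, 1.0]
opening: 0.771
finger_force: 0.0
yaw now 15.0 R z [-0.167 -0.044 -0.985] pos [ 0.5332 -0.248   0.2   ]
shift [-2.2  3.9 10.5]
turn [ 0.  -0.1  0.2]
yaw now 15.0 R z [-0.167 -0.044 -0.985] pos [ 0.5332 -0.248   0.2   ]
shift [ 21.8   4.  147.5]
turn [ 0.  -0.1  0.2]
[320.9338843 152.1322314] [316 146] [325 159]
[[ 0.52749852 -0.25038438  0.066     ]] [ 0.52941222 -0.25307523  0.        ]
```

```bash
python3 -m pendant '[[-1,[4,3,30],[0,0,0]],[-1,[4,0,30],[0,0,0]],[-1,[5,0,30],[0,0,0]],[-1,[4,0,29],[0,0,0]],[-1,[4,0,26],[0,0,0]],[-1,[0,0,0],[0,0,0]]]'
python3 - <<'E'
from h import *
s=cams.snapshot("side");t=cams.snapshot("top")
c=lambda i,x,y,w,h:cv2.resize(i[y:y+h,x:x+w,::-1],(400,400),interpolation=cv2.INTER_CUBIC)
cv2.imwrite("pics/g1.png",np.hstack([c(s["img"],290,95,90,90),c(t["img"],375,165,90,90)]))
to(jig(.079,0,.051),JY,-10)
E
```

```text
clock: 5.18
tool_pos: [0.5259, -0.2534, 0.0532]
eef_rot: [0.988, 0.128, -0.088, 0.01]
contact_force: [0.5, 0.0, 0.8]
opening: 0.998
finger_force: 0.0
yaw now 14.8 R z [-0.167 -0.045 -0.985] pos [ 0.5281 -0.2539  0.0552]
shift [ 3.2 -0.5  3.7]
turn [ 0. -0. -0.]
```

View pics/g1.png

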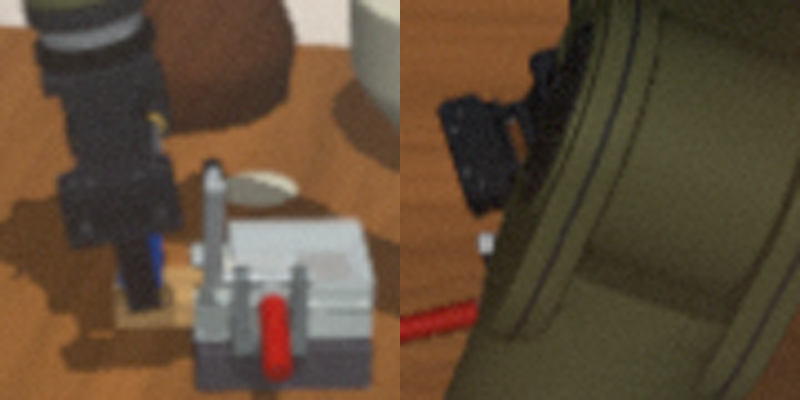

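The fingers straddle the blue fin (155,265 in the crop), and the body is clear of the raised arm. I'll close on it and draw it out level.

```bash
python3 -m pendant '[[-1,[2,0,3],[0,0,0]],[1,[0,0,0],[0,0,0]],[1,[0,0,0],[0,0,0]],[1,[0,0,0],[0,0,0]],[1,[0,0,0],[0,0,0]],[1,[0,0,0],[0,0,0]],[1,[0,0,0],[0,0,0]]]' 60; python3 -m pendant '[[1,[9.8,0,-1.7],[0,0,0]],[1,[9.8,0,-1.7],[0,0,0]]]'; python3 -c "
from h import *
print(r.get_state()['contact_force'],r.get_state()['opening']);to(jig(.099,0,.051),JY,-10)"
```

```text
clock: 6.15
tool_pos: [0.5297, -0.2528, 0.051]
eef_rot: [0.988, 0.129, -0.086, 0.011]
contact_force: [-0.9, 0.5, -0.4]
opening: 0.344
finger_force: 0.0
clock: 6.4
tool_pos: [0.5498, -0.2472, 0.0509]
eef_rot: [0.988, 0.129, -0.086, 0.011]
contact_force: [-0.9, 0.5, 0.3]
opening: 0.114
finger_force: 0.2
[-0.92312737  0.46489327  0.34969639] 0.11418101139048184
yaw now 14.8 R z [-0.168 -0.044 -0.985] pos [ 0.5498 -0.2472  0.0509]
shift [-0.2  0.5 -0.1]
turn [-0. -0.  0.]
```

The fingers were still closing when I pulled. I'll open, step back 20 mm and grip again with more time.

```bash
python3 -m pendant '[[-1,[0,0,0],[0,0,0]],[-1,[0,0,0],[0,0,0]],[-1,[-9.8,0,1.7],[0,0,0]],[-1,[-9.8,0,1.7],[0,0,0]],[-1,[0,0,0],[0,0,0]]]' 60;  python3 - <<'E'
from h import *
s=cams.snapshot("side")
blue=lambda R,G,B:(B>R+50)&(B>G+40)
bs,p=blob(s,blue,(290,130,345,170));print(bs,p.min(0),p.max(0))
to(jig(.079,0,.051),JY,-10)
E
python3 -m pendant '[[1,[0,0,0],[0,0,0]],[1,[0,0,0],[0,0,0]],[1,[0,0,0],[0,0,0]],[1,[0,0,0],[0,0,0]],[1,[0,0,0],[0,0,0]],[1,[0,0,0],[0,0,0]],[1,[0,0,0],[0,0,0]],[1,[0,0,0],[0,0,0]]]' 60;python3 -m pendant '[[1,[0,0,0],[0,0,0]],[1,[0,0,0],[0,0,0]]]'
```

```text
clock: 7.02
tool_pos: [0.528, -0.2537, 0.0511]
eef_rot: [0.988, 0.128, -0.087, 0.011]
contact_force: [0.3, -0.2, 0.5]
opening: 0.662
finger_force: 0.0
[324.375 151.75 ] [323 149] [325 156]
yaw now 14.8 R z [-0.168 -0.045 -0.985] pos [ 0.529  -0.2533  0.0511]
shift [ 1.5 -0.1 -0.1]
turn [ 0.  0. -0.]
clock: 8.07
tool_pos: [0.5286, -0.251, 0.0508]
eef_rot: [0.988, 0.129, -0.088, 0.01]
contact_force: [-2.9, 4.2, 2.5]
opening: 0.108
finger_force: 59.5
clock: 8.32
tool_pos: [0.5286, -0.251, 0.0508]
eef_rot: [0.988, 0.129, -0.088, 0.01]
contact_force: [-2.6, 4.1, 2.3]
opening: 0.107
finger_force: 59.5
```

```bash
python3 -m pendant '[[1,[0,-2,0],[0,0,0]],[1,[4.9,0,-0.9],[0,0,0]],[1,[9.8,0,-1.7],[0,0,0]],[1,[9.8,0,-1.7],[0,0,0]]]'
python3 - <<'E'
from h import *
s=cams.snapshot("side")
blue=lambda R,G,B:(B>R+50)&(B>G+40)
bs,p=blob(s,blue,(280,130,345,170));print(bs,p.min(0),p.max(0))
to(jig(.104,0,.051),JY,-10)
E
```

```text
clock: 8.82
tool_pos: [0.554, -0.2445, 0.0508]
eef_rot: [0.988, 0.129, -0.086, 0.011]
contact_force: [-3.1, 0.7, -0.0]
opening: 0.106
finger_force: 59.5
[315.5        152.72222222] [314 149] [316 158]
yaw now 14.9 R z [-0.164 -0.045 -0.985] pos [ 0.5562 -0.2438  0.0509]
shift [-2.3  2.1  0.3]
turn [ 0.1 -0.2  0.1]
```

```bash
python3 -m pendant '[[1,[12.8,0,-2.3],[0,0,0]],[1,[12.8,0,-2.3],[0,0,0]],[1,[12.8,0,-2.3],[0,0,0]],[1,[12.8,0,-2.3],[0,0,0]],[1,[12.8,0,-2.3],[0,0,0]],[1,[12.8,0,-2.3],[0,0,0]],[1,[12.8,0,-2.3],[0,0,0]],[1,[0,0,0],[0,0,0]]]'
python3 - <<'E'
from h import *
s=cams.snapshot("side")
c=lambda i,x,y,w,h:cv2.resize(i[y:y+h,x:x+w,::-1],(600,450),interpolation=cv2.INTER_CUBIC)
cv2.imwrite("pics/d1.png",c(s["img"],250,95,140,105))
to(jig(.201,0,.051),JY,-10)
E
```

```text
clock: 9.88
tool_pos: [0.6441, -0.22, 0.0512]
eef_rot: [0.988, 0.13, -0.084, 0.011]
contact_force: [-0.4, 0.8, -3.3]
opening: 0.109
finger_force: 59.6
yaw now 14.9 R z [-0.165 -0.045 -0.985] pos [ 0.6427 -0.2206  0.0511]
shift [ 5.1  2.4 -0.8]
turn [ 0.1 -0.1  0.1]
```

View pics/d1.png

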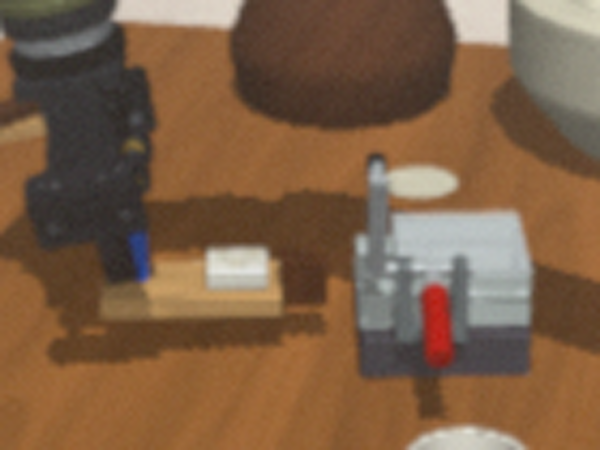

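The carrier is out and level, with the cast at (237,268) and the dark block at (305,282) clear of the mouth. Before choosing where to lay it, I'll measure the clay cast, jar and pot.

Run:
```python
from h import *
t=cams.snapshot("top");s=cams.snapshot("side");z=np.load("s0.npz")
t["img"]=z["t"];s["img"]=z["s"]
cl=lambda R,G,B:(R>95)&(G<70)&(B<60)&(R-G>55)
ye=lambda R,G,B:(R>140)&(G>110)&(B<70)
for n,f,a,b in[("cast",cl,(285,120,320,160),(185,190,225,240)),("jarlid",ye,(355,110,385,150),(210,150,245,172))]:
    x,p=blob(t,f,a);y,q=blob(s,f,b);print(n,x,y,p.min(0),p.max(0),tri(t,x,s,y),"top@.09",plane(t,x,.09),"low px",plane(t,[[x[0],p.max(0)[1]]],.05),"side bottom",plane(s,[[y[0],q.max(0)[1]]],0))
print("pot rim",plane(t,[[329,252]],.07))
```

```text
cast [297.25       141.84615385] [195. 232.] [293 134] [304 146] (array([7.42303854e-01, 1.05618665e-01, 1.16532626e-04]), np.float64(0.01970954490140805)) top@.09 [[0.70398373 0.0960733  0.09      ]] low px [[0.70335923 0.09852287 0.05      ]] side bottom [[0.75364444 0.10470389 0.        ]]
jarlid [368.59210526 125.18421053] [225.73245614 161.73684211] [360 117] [377 133] (array([ 0.76226223, -0.1192187 ,  0.07671812]), np.float64(0.0025045749624141122)) top@.09 [[ 0.75874279 -0.11755084  0.09      ]] low px [[ 0.74784726 -0.12150485  0.05      ]] side bottom [[ 0.8142597  -0.22215499  0.        ]]
pot rim [[ 0.37829503 -0.00292299  0.07      ]]
```

```bash
python3 -m pendant '[[1,[-1,0,-6],[0,0,0]],[1,[-2,0,-12],[0,0,0]],[1,[-2,0,-12],[0,0,0]],[1,[-2,0,-12],[0,0,0]],[1,[0,0,0],[0.65,0,3.65]],[1,[0,0,0],[0.65,0,3.65]],[1,[0,0,0],[0.65,0,3.65]],[1,[0,0,0],[0.65,0,3.65]]]'
python3 - <<'E'
from h import *
to([.6135,.014,.09],0,-10)
E
```

```text
clock: 11.02
tool_pos: [0.6418, -0.2211, 0.0947]
eef_rot: [0.996, -0.001, -0.087, -0.0]
contact_force: [-0.4, -0.2, -2.6]
opening: 0.104
finger_force: 59.6
yaw now -0.1 R z [-0.173  0.001 -0.985] pos [ 0.6418 -0.2211  0.0947]
shift [ -27.5 -235.1    9.6]
turn [-0.  -0.  -0.1]
```

```bash
python3 -m pendant '[[1,[-3,-20,0.5],[0,0,0]],[1,[-4,-33,0.6],[0,0,0]],[1,[-4,-38,0.6],[0,0,0]],[1,[-4,-38,0.6],[0,0,0]],[1,[-4,-38,0.6],[0,0,0]],[1,[-4,-33,0.6],[0,0,0]],[1,[-4,-25,0.6],[0,0,0]],[1,[-1,-10,0.6],[0,0,0]]]'
python3 - <<'E'
from h import *
s=cams.snapshot("side")
c=lambda i,x,y,w,h:cv2.resize(i[y:y+h,x:x+w,::-1],(640,480),interpolation=cv2.INTER_CUBIC)
cv2.imwrite("pics/m1.png",c(s["img"],190,110,200,150))
to([.6135,.014,.024],0,-10)
E
```

```text
clock: 12.02
tool_pos: [0.6127, 0.0168, 0.0945]
eef_rot: [0.996, 0.002, -0.087, -0.001]
contact_force: [0.2, -0.0, -3.5]
opening: 0.11
finger_force: 59.6
yaw now 0.2 R z [-0.174  0.001 -0.985] pos [0.6128 0.017  0.0943]
shift [12.9  3.2 69.1]
turn [-0.1  0.   0.2]
```

View pics/m1.png

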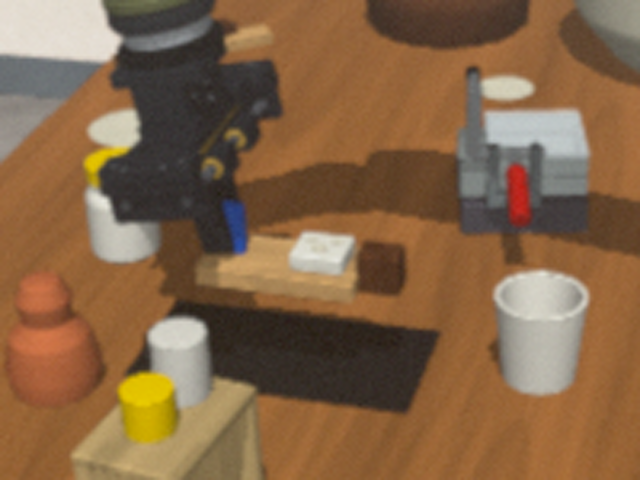

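The carrier hangs level over the mat: its front edge is at (275,285) and the mat is at (290,355) in the crop, clear of the clay cast and jar. Lowering.

```bash
python3 -m pendant '[[1,[2.5,3,14],[0,0,0]],[1,[2.5,0,14],[0,0,0]],[1,[2.5,0,14],[0,0,0]],[1,[2,0,12],[0,0,0]],[1,[1,0,7],[0,0,0]],[1,[0.8,0,4],[0,0,0]],[1,[0.7,0,3],[0,0,0]],[1,[0,0,0],[0,0,0]]]'; python3 -c "
from h import *
to([.6135,.014,.024],0,-10)"
```

```text
clock: 13.08
tool_pos: [0.6134, 0.011, 0.0253]
eef_rot: [0.996, 0.0, -0.087, -0.0]
contact_force: [0.6, -0.5, -3.2]
opening: 0.11
finger_force: 59.6
yaw now 0.0 R z [-0.173  0.    -0.985] pos [0.6134 0.011  0.0253]
shift [ 0.3 -3.   1.2]
turn [-0. -0.  0.]
```

```bash
python3 -m pendant '[[1,[0.2,0,1],[0,0,0]],[1,[0.2,0,1],[0,0,0]],[1,[0,0,0],[0,0,0]]]';python3 -m pendant '[[1,[0.2,0,0.8],[0,0,0]],[1,[0,0,0],[0,0,0]]]'
```

```text
clock: 13.45
tool_pos: [0.6137, 0.011, 0.024]
eef_rot: [0.996, 0.0, -0.087, -0.0]
contact_force: [0.5, -0.2, 4.2]
opening: 0.11
finger_force: 59.6
clock: 13.7
tool_pos: [0.6137, 0.011, 0.0239]
eef_rot: [0.996, 0.0, -0.087, -0.0]
contact_force: [-1.3, 0.1, 9.7]
opening: 0.106
finger_force: 59.6
```

It's on the mat. Release, wait, then rise.

```bash
python3 -m pendant '[[-1,[0,0,0],[0,0,0]],[-1,[0,0,0],[0,0,0]],[-1,[0,0,0],[0,0,0]],[-1,[0,0,0],[0,0,0]],[-1,[0,0,0],[0,0,0]],[-1,[-5,0,-30],[0,0,0]],[-1,[-7,0,-40],[0,0,0]],[-1,[-10,0,-55],[0,0,0]]]'; python3 -m pendant '[[-1,[-45,0,0],[0,5,0]],[-1,[-45,0,0],[0,5,0]],[-1,[-45,0,0],[0,0,0]],[-1,[-40,0,0],[0,0,0]],[-1,[0,0,0],[0,0,0]]]';  python3 - <<'E'
from h import *
s=cams.snapshot("side");t=cams.snapshot("top")
z=lambda i,x,y,w,h:cv2.resize(i[y:y+h,x:x+w,::-1],(400,400),interpolation=cv2.INTER_CUBIC)
cv2.imwrite("pics/m2.png",np.hstack([z(t["img"],270,140,110,110),z(s["img"],210,150,130,130)]))
blue=lambda R,G,B:(B>R+50)&(B>G+40)
bt,_=blob(t,blue,(290,140,360,230));bs,p=blob(s,blue,(200,140,345,240));print(bt,bs,tri(t,bt,s,bs),plane(s,bs,.039))
to([.496,.011,.15],0)
E
```

```text
clock: 14.7
tool_pos: [0.6123, 0.0109, 0.1494]
eef_rot: [0.996, 0.0, -0.089, -0.0]
contact_force: [0.7, 0.3, 0.8]
opening: 0.987
finger_force: 0.0
clock: 15.32
tool_pos: [0.4356, 0.0106, 0.1612]
eef_rot: [1.0, 0.0, -0.002, 0.0]
contact_force: [-0.4, -0.2, 0.6]
opening: 1.004
finger_force: 0.0
[325.07142857 174.5       ] [262.76973684 204.46710526] (array([0.61481295, 0.01107679, 0.03886997]), np.float64(0.004241926129811948)) [[0.61243397 0.0115144  0.039     ]]
yaw now 0.0 R z [ 0.002  0.001 -1.   ] pos [0.4404 0.011  0.1612]
shift [55.6  0.  11.3]
turn [-0.  -0.1  0. ]
```

View pics/m2.png

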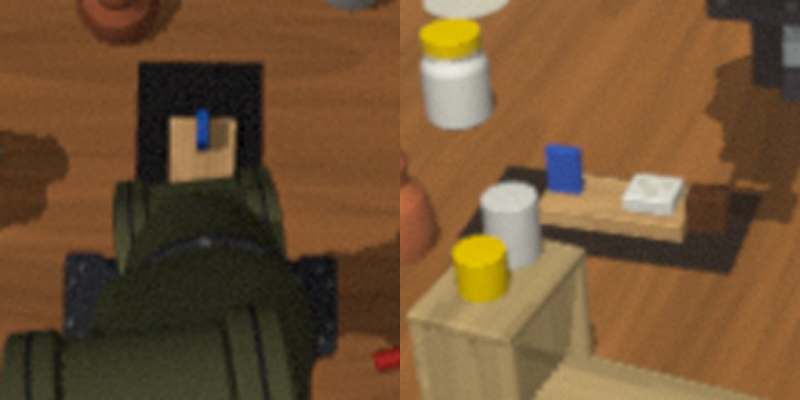

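The top crop shows the carrier flat on the mat with the fin at (203,130). The side crop shows the dark block free at (708,208). The fin triangulates to (0.613, 0.011, 0.039), as expected. Now the block.

```bash
python3 -m pendant '[[-1,[27,0,10],[0,0,0]],[-1,[26.5,0,20],[0,0,0]],[-1,[0,0,35],[0,0,0]],[-1,[0,0,35],[0,0,0]],[-1,[0,0,30],[0,0,0]],[-1,[0,0,15],[0,0,0]],[-1,[0,0,0],[0,0,0]]]'; python3 -c "
from h import *
to([.494,.011,.008],0)"
```

```text
clock: 16.3
tool_pos: [0.4932, 0.0109, 0.0151]
eef_rot: [1.0, 0.0, -0.0, -0.0]
contact_force: [0.3, -0.8, 0.1]
opening: 1.0
finger_force: 0.0
yaw now 0.0 R z [-0.  0. -1.] pos [0.4932 0.0109 0.0151]
shift [ 0.8 -0.1  7.1]
turn [-0.  0.  0.]
```

```bash
python3 -m pendant '[[-1,[1,0,7],[0,0,0]],[1,[0,0,0],[0,0,0]],[1,[0,0,0],[0,0,0]],[1,[0,0,0],[0,0,0]],[1,[0,0,0],[0,0,0]],[1,[0,0,0],[0,0,0]],[1,[0,0,0],[0,0,0]],[1,[0,0,0],[0,0,0]]]' 60; python3 -m pendant '[[1,[0,0,0],[0,0,0]],[1,[0,0,-3],[0,0,0]],[1,[0,0,-7],[0,0,0]],[1,[0,0,-10],[0,0,0]],[1,[0,0,0],[0,0,0]]]'
python3 - <<'E'
from h import *
s=cams.snapshot("side")
z=lambda i,x,y,w,h:cv2.resize(i[y:y+h,x:x+w,::-1],(600,450),interpolation=cv2.INTER_CUBIC)
cv2.imwrite("pics/b1.png",z(s["img"],210,140,140,105))
E
```

```text
clock: 17.3
tool_pos: [0.4936, 0.0111, 0.0089]
eef_rot: [1.0, 0.0, -0.0, -0.0]
contact_force: [-0.4, 0.1, 0.7]
opening: 0.264
finger_force: 60.0
clock: 17.92
tool_pos: [0.4942, 0.0109, 0.0299]
eef_rot: [1.0, 0.0, 0.001, -0.0]
contact_force: [0.0, -0.1, -2.6]
opening: 0.267
finger_force: 60.0
```

View pics/b1.png

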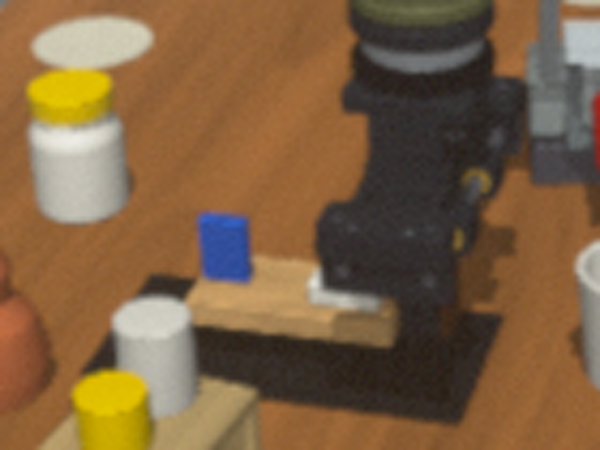

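The block is held and the carrier looks level over the mat. I'll raise it, back off in −x, then cross to the front of the stand.

```bash
python3 -m pendant '[[1,[0,0,-15],[0,0,0]],[1,[0,0,-25],[0,0,0]],[1,[0,0,-25],[0,0,0]],[1,[-15,0,-20],[0,0,0]],[1,[-30,0,-5],[0,0,0]],[1,[-35,0,0],[0,0,0]],[1,[-22,0,0],[0,0,0]],[1,[-10,0,0],[0,0,0]]]'; python3 -m pendant '[[1,[0,-20,0],[0,0,0]],[1,[0,-40,0],[0,0,0]],[1,[0,-50,0],[0,0,0]],[1,[0,-50,0],[0,0,0]],[1,[0,-45,0],[0,0,0]],[1,[0,-30,0],[0,0,0]],[1,[0,-16,0],[0,0,4]],[1,[0,0,0],[0,0,4]]]'
python3 - <<'E'
from h import *
s=cams.snapshot("side");t=cams.snapshot("top")
z=lambda i,x,y,w,h:cv2.resize(i[y:y+h,x:x+w,::-1],(400,400),interpolation=cv2.INTER_CUBIC)
cv2.imwrite("pics/i1.png",np.hstack([z(t["img"],205,150,110,110),z(s["img"],200,140,160,160)]))
blue=lambda R,G,B:(B>R+50)&(B>G+40)
bt,_=blob(t,blue,(200,140,360,250));bs,p=blob(s,blue,(180,140,400,300));print(bt,bs,tri(t,bt,s,bs))
a=np.radians(-8.05);o=np.array([.403,.2595])
p=o-np.array([np.cos(a),np.sin(a)])*.021;to([*p,.045],-8.05)
E
```

```text
clock: 18.98
tool_pos: [0.3805, 0.0108, 0.1195]
eef_rot: [1.0, 0.0, -0.0, -0.0]
contact_force: [-0.1, -0.4, -3.8]
opening: 0.264
finger_force: 60.0
clock: 19.98
tool_pos: [0.3823, 0.2648, 0.1193]
eef_rot: [0.998, -0.069, 0.001, -0.002]
contact_force: [-0.9, -0.7, -3.3]
opening: 0.268
finger_force: 60.0
[238.91176471 204.41176471] [273.18055556 226.35069444] (array([0.50115376, 0.24976473, 0.15011638]), np.float64(0.0017355363653815158))
yaw now -8.0 R z [ 0.001  0.001 -1.   ] pos [0.3821 0.2628 0.1192]
shift [ 0.1  0.4 74.2]
turn [-0.1 -0.   0.1]
```

View pics/i1.png

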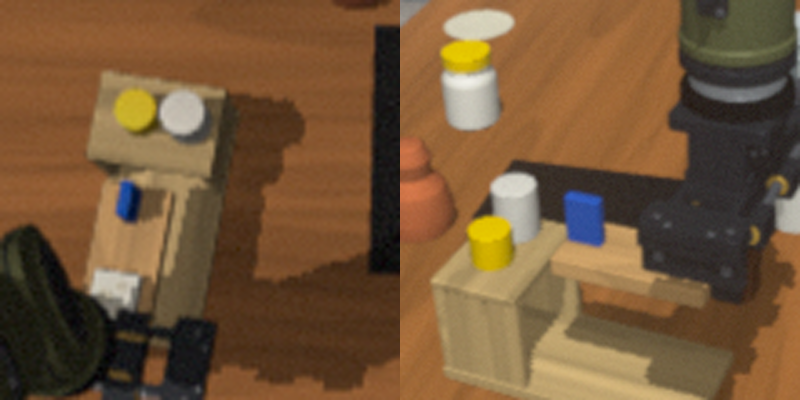

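The carrier is level, with the measured fin height 0.150 m as expected, and aligned in front of the roof on the stand's axis. I'll lower it and slide it in.

```bash
python3 -m pendant '[[1,[0,0,12],[0,0,0]],[1,[0,0,22],[0,0,0]],[1,[0,0,22],[0,0,0]],[1,[0,0,18],[0,0,0]],[1,[0,0,11],[0,0,0]],[1,[0,0,4],[0,0,0]],[1,[0,0,0],[0,0,0]]]'; python3 -m pendant '[[1,[6,0,0],[0,0,0]],[1,[12,0,0],[0,0,0]],[1,[14,0,0],[0,0,0]],[1,[14,0,0],[0,0,0]],[1,[12,0,0],[0,0,0]],[1,[10,0,0],[0,0,0]],[1,[7,0,0],[0,0,0]],[1,[0,0,0],[0,0,0]]]'
python3 - <<'E'
from h import *
a=np.radians(-8.05);o=np.array([.403,.2595]);u=np.array([np.cos(a),np.sin(a)])
p=r.get_state()["tool_pos"][:2]-o;print("stand xy",p@u,p@[-u[1],u[0]])
to([*(o+u*.058),.0175],-8.05)
E
```

```text
clock: 20.95
tool_pos: [0.3818, 0.2618, 0.03]
eef_rot: [0.998, -0.07, 0.0, -0.0]
contact_force: [0.6, -0.6, -2.9]
opening: 0.267
finger_force: 60.0
clock: 21.95
tool_pos: [0.4564, 0.2513, 0.03]
eef_rot: [0.998, -0.07, 0.0, -0.0]
contact_force: [-0.1, 0.0, -3.4]
opening: 0.265
finger_force: 60.0
stand xy 0.05400488660107066 -0.0006024785661562079
yaw now -8.0 R z [ 0.  0. -1.] pos [0.4564 0.2513 0.03  ]
shift [ 4.  -0.6 12.5]
turn [-0. -0.  0.]
```

```bash
python3 -m pendant '[[1,[1,0,5],[0,0,0]],[1,[1,0,4],[0,0,0]],[1,[0,0,2],[0,0,0]],[1,[0,0,0],[0,0,0]]]'; python3 -m pendant '[[1,[0,0,1],[0,0,0]],[1,[0,0,0.7],[0,0,0]],[1,[0,0,0],[0,0,0]]]'
```

```text
clock: 22.45
tool_pos: [0.4576, 0.2512, 0.0188]
eef_rot: [0.998, -0.07, -0.0, -0.0]
contact_force: [-1.4, 1.0, -3.5]
opening: 0.27
finger_force: 60.0
clock: 22.82
tool_pos: [0.4578, 0.2512, 0.0179]
eef_rot: [0.998, -0.07, 0.0, -0.0]
contact_force: [-1.8, -0.8, 5.3]
opening: 0.269
finger_force: 60.0
```

Contact with the floor. Release and withdraw upward, with a little backward motion.

```bash
python3 -m pendant '[[-1,[0,0,0],[0,0,0]],[-1,[0,0,0],[0,0,0]],[-1,[0,0,0],[0,0,0]],[-1,[0,0,0],[0,0,0]],[-1,[0,0,0],[0,0,0]],[-1,[0,0,0],[0,0,0]],[-1,[0,0,-15],[0,0,0]],[-1,[0,0,-30],[0,0,0]]]'; python3 -m pendant '[[-1,[-5,0,-40],[0,0,0]],[-1,[-15,0,-50],[0,0,0]],[-1,[-25,0,-50],[0,0,0]],[-1,[-25,30,-20],[0,0,0]],[-1,[-10,55,0],[0,0,0]],[-1,[0,55,0],[0,0,0]],[-1,[0,55,0],[0,0,0]],[-1,[0,0,0],[0,0,0]]]'
python3 - <<'E'
from h import *
s=cams.snapshot("side");t=cams.snapshot("top")
z=lambda i,x,y,w,h:cv2.resize(i[y:y+h,x:x+w,::-1],(400,400),interpolation=cv2.INTER_CUBIC)
cv2.imwrite("pics/e1.png",np.hstack([z(t["img"],205,150,110,110),z(s["img"],200,120,200,200)]))
E
```

```text
clock: 23.82
tool_pos: [0.4573, 0.2509, 0.0628]
eef_rot: [0.998, -0.07, -0.001, 0.0]
contact_force: [0.8, -0.3, -0.2]
opening: 0.995
finger_force: 0.0
clock: 24.82
tool_pos: [0.3501, 0.0651, 0.2231]
eef_rot: [0.997, -0.074, -0.0, 0.0]
contact_force: [0.2, 0.4, -0.7]
opening: 0.997
finger_force: 0.0
```

View pics/e1.png

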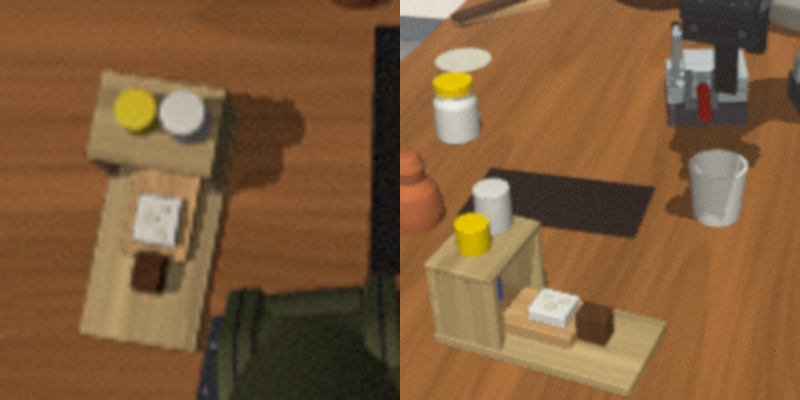

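The carrier lies flat on the stand with the handle under the roof, the cast at (158,220) and the block at (149,272). The clamp is still open, and the pot, jar and clay cast stand where they were. I'll check the depth numerically, then hand in.

Run:
```python
from h import *
t=cams.snapshot("top")
a=np.radians(-8.05);o=np.array([.403,.2595]);u=np.array([np.cos(a),np.sin(a)])
p=plane(t,[[246,224.3]],.044)[0][:2]-o;x=p@u
print("block stand xy",x,p@[-u[1],u[0]],"mid x",x+.059)
if .104<x+.059<.128: print(r.finish_job())
```

```text
block stand xy 0.05727553078831552 -0.004289484847109669 mid x 0.11627553078831551
the job is handed in; nothing more can be done
None
```

The job is handed in: the clamp is open, and the carrier lies flat on the drying stand with its blue handle under the roof, its middle at about x 116 mm (allowed 100 to 132); the verdict itself was not shown.

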